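# Press the scoop and the mallet home in their case

### The job

Put the coffee scoop and the nut mallet away in the open tool case, each in the cutout of its own outline, and press each down past the sprung cheeks until it is fully home on the floor of its cutout. Let go of both, and leave the other things on the worktop where they stand.

Things in the scene. Friction and masses are not known exactly. Their poses are not given: they have to be found in the camera images.
- case: Open, lidless tool case fixed on the worktop: black shell 140 x 158 mm (x, y) round a rigid grey insert, top 22 mm over the worktop. Origin: centre of underside, z up; wire handle and latches on its -x side. Two cutouts along x, 14 mm deep (floor 8 mm up), 2 mm wider than their tools all round, heads to +x: the scoop's (round end) on the +y side, the mallet's (T) on the -y side.
- scoop: Coffee scoop, lying: light wooden bar handle 20 mm wide (y), 28 mm high, from x = -32 to +32 mm, with a round open steel bowl of 50 mm diameter and 30 mm height centred at x = +55 mm. 112 mm long in all, about 0.12 kg. Origin: on the flat underside at the grip point of the handle, z up, x towards the head, y across the handle. Seated, its handle stands 14 mm above the insert.
- scoop_head (a point): Centre of the underside of the scoop's bowl (x = +55 mm in the scoop's frame).
- scoop_seat (a point): Floor of the scoop's cutout, where the scoop's origin belongs. Here two black sprung rounded cheeks, one each side of the handle slot, 16 mm long along x, reach in and grip the handle: a tool only laid in stays about 10 mm too high; a push of roughly 3 to 10 N straight down at its grip point takes it past them, and their friction then holds it.
- scoop_head_seat (a point): Floor of the scoop's cutout under the bowl, where the point scoop_head belongs.
- mallet: Nut mallet, lying: light wooden bar handle 20 mm wide (y), 28 mm high, from x = -45 to +32 mm, with a darker wooden block head from x = +32 to +60 mm, 64 mm wide (y), 30 mm high, with two steel bands. 105 mm long in all, about 0.16 kg. Origin: on the flat underside at the grip point of the handle, z up, x towards the head, y across the handle. Seated, its handle stands 14 mm above the insert.
- mallet_head (a point): Centre of the underside of the mallet's head (x = +46 mm in the mallet's frame).
- mallet_seat (a point): Floor of the mallet's cutout, where the mallet's origin belongs. Sprung cheeks as at scoop_seat.
- mallet_head_seat (a point): Floor of the mallet's cutout under the head, where the point mallet_head belongs.
- gourd_a: Bystander: small white gourd, 61 x 62 x 57 mm, near the front edge. Origin: centre of underside.
- gourd_b: Bystander: small white gourd, 68 x 65 x 60 mm, at the back. Origin: centre of underside.
- low_jar: Bystander: low glass jar with a pale lid, 73 mm diameter, 70 mm high. Origin: centre of underside.
- shaker: Bystander: glass shaker with a grey top, 44 mm diameter, 90 mm high, behind the case. Origin: centre of underside.
- spice_jar: Bystander: spice jar with a yellow cap, 46 mm diameter, 106 mm high, at the back. Origin: centre of underside.
- pepper_mill: Bystander: wooden pepper mill, 58 mm diameter, 150 mm high, at the left. Origin: centre of underside.
Things that resemble listed ones, but are neither listed nor needed, are in the scene too. What is shaped like the scoop but turquoise is not meant.

How it is judged:
At the end, for the whole second after the job is handed in: Scoop and mallet each lie level and at rest in their own cutout, origin and head within 5 mm of their seats sideways and undersides within 3 mm of the cutout floor (horizontal distance between scoop and scoop_seat below 0.005 m and horizontal distance between scoop_head and scoop_head_seat below 0.005 m and z of each of scoop, scoop_head, mallet, mallet_head in the frame of case below 0.011 m and angle between each of scoop, mallet's own z axis and vertical below 0.06 rad and linear speed of each of scoop, mallet below 0.02 m/s and horizontal distance between mallet and mallet_seat below 0.005 m and horizontal distance between mallet_head and mallet_head_seat below 0.005 m); the robot touches nothing.
It fails at once if a bystander is moved by more than 30 mm (distance of any of gourd_a, gourd_b, low_jar, shaker, spice_jar, pepper_mill from where it was at the start of the episode above 0.03 m).
It also fails if it takes over 58 s, if anything falls off the work surface, if the arm or the gripper's body presses on something with over 40 N, if the wrist force passes 120 N, or if a joint passes its speed limit or range.

### The arm

A 6-joint arm with a two-finger parallel gripper is mounted at the origin on a cart in front of the work surface, level with it; the furniture and walls round the work are solid. World frame = base frame: x ahead of the robot, y to its left, z up, the work surface at z = 0. Lengths are in m, angles in rad, forces in N, time in s.
With the tool pointing down it reaches from about 0.375 to 0.925 m from the base axis. Payload 5.7 kg.
Tool frame: the origin (TCP) lies midway between the tips of the shut fingers; the grasp point (between the pads) lies 19 mm behind it; z points along the fingers, y is the line along which they close (so a half turn about z gives the same grasp; the last joint's range is limited). The gripper opens to 88 mm and grips with 3 to 60 N. Pads are 20 mm wide; open, the fingers measure 115 mm over their backs; the gripper's body (75 mm by 178 mm) begins 61 mm behind the grasp point.
Start: joints at [1.227, 0.359, 1.51, -0, 1.272, -0.115], TCP at [0.136, 0.584, 0.223] pointing down, gripper open.
Joint ranges: [-2.97, 2.97], [-1.01, 2.36], [0.21, 2.38], [-0.96, 4.11], [0.2, 2.71], [-2.98, 2.98]. Speed limits (rad/s): [2.39, 2.39, 3.14, 3.14, 3.14, 3.14].

### API

Orientations are given as a unit quaternion [x, y, z, w].
In Python, from bench import move_ptp, servo_line, goto_joints, move_gripper, sleep, inverse_kinematics, capture, PlanningError, close_job, spot_in, silhouettes, current_clock, current_joint_pos, current_qvel, current_joint_torque, current_position, current_orientation, current_force, current_torque, current_finger_gap, current_grip_force gives the robot as it stands. Calls block until the motion is done:
- move_ptp(position, orientation): joint-space move of the TCP to a pose.
- servo_line(position, orientation=None, rate=0.15, contact_N=None): straight line of the TCP; orientation=None keeps the orientation; rate is the mean speed in m/s. With contact_N (N) it stops when the force on the tool has changed by that much, and returns True; else False.
- goto_joints(angles): joint-space move.
- move_gripper(opening): finger opening in m; the grip force is fixed at half the most; returns when the fingers have stopped.
- sleep(seconds).
- inverse_kinematics(position, orientation): joint angles nearest the present ones, or None.
- capture(name): name is "side" or "top" or "wrist"; returns a dict with "image" (480x640x3 uint8, blue, green, red), "range_z" (480x640 float32, m along the optical axis (not along the pixel's ray), 0 where there is no reading), "intrinsics" (3x3 intrinsics, pixels), "R" (3x3) and "t" (3): a world point X has camera coordinates R X + t. Camera axes: x right, y down, z forward; pixel columns grow to the right and rows downward; lengths in m; the calibration is good to about 2 mm. A picture is of the moment at which its call begins.
A pose or a line that the arm cannot do raises PlanningError and nothing moves.
- close_job(): hands the job in; it is judged then, once.
Trained networks look in the newest picture that a camera, given by its name, has taken for a name from the list of things; names that differ only in an ending like _2 or _b are one class to them, and where a whole thing is asked for, a point or a joint stands for the part that bears it (a point fixed in the world has none). Each returns a list of dicts, best first, with "conf" (0 to 1); they miss things now and then, are a little off and sometimes report something else, mostly with a low value. They report only what shows in the picture. A call takes as long as a camera call. They do not tell look-alikes from the thing itself.
- spot_in(camera, query): "xy" ([column, row] in pixels, amid what is visible of it).
- silhouettes(camera, query): "region" (480x640 bool, what is visible of it) and "xy" ([column, row] in pixels, amid what is visible of it).
Readings, each from a call of its own:
- current_clock(): time.
- current_joint_pos(): joint angles.
- current_qvel(): joint speeds.
- current_joint_torque(): joint torques, N m.
- current_position(): TCP position.
- current_orientation(): TCP orientation.
- current_force(): force on the tool from outside, world axes, zero at the start.
- current_torque(): the same for the moment, N m.
- current_finger_gap(): finger opening in m.
- current_grip_force(): force on a finger pad.
Only numpy, scipy, OpenCV 4.12 (cv2) and the standard library are available. Lean on these libraries where they do the work, as an engineer would, in place of code of your own. Each camera call takes 0.05 s, during which the arm holds its last target. There are 200 camera calls.

## Working session

There is one attempt and no reset: what is moved stays moved. The work goes in short steps, each a Python script; the robot and the scene stay as the last script left them, time stands still between calls to the robot, and variables do not carry over. Pictures are saved under pics/ and viewed, at most 10 in all, crops included, and the job is handed in when it is done.

```bash
mkdir -p pics; cat > h.py <<'E'
import numpy as np, cv2
from bench import *
def pts(c, mask):
    v,u=np.nonzero(mask&(c["range_z"]>0)); z=c["range_z"][v,u]; K=c["intrinsics"]
    X=np.stack([(u-K[0,2])/K[0,0]*z,(v-K[1,2])/K[1,1]*z,z],1)
    return (X-c["t"])@c["R"]
E
python3 - <<'E'
from h import *
for n in("top","side"):
    c=capture(n); im=c["image"].copy()
    for q in ("scoop","mallet","case","gourd_a","low_jar","shaker","spice_jar","pepper_mill"):
        for d in silhouettes(n,q)[:3]:
            p=pts(c,d["region"])
            if len(p)==0: continue
            print(n,q,round(d["conf"],2),np.round(d["xy"]),np.round(np.median(p,0),3),"z",np.round(np.percentile(p[:,2],[2,98]),3),c["image"][d["region"]].mean(0).round())
            cv2.putText(im,q,tuple(int(x) for x in d["xy"]),0,.4,(0,0,255),1)
    cv2.imwrite(f"pics/{n}.png",im)
print(current_clock(),current_orientation())
E
```

```text
top scoop 0.94 [223. 350.] [0.219 0.446 0.021] z [-0.002  0.033] [154. 169.  47.]
top scoop 0.61 [256. 268.] [0.405 0.38  0.022] z [-0.002  0.032] [162. 191. 209.]
top mallet 0.73 [432. 216.] [ 0.528 -0.033  0.027] z [-0.002  0.034] [ 89. 139. 187.]
top case 0.6 [347. 250.] [0.443 0.166 0.02 ] z [0.004 0.027] [106. 112. 120.]
top gourd_a 0.89 [248. 184.] [0.595 0.398 0.04 ] z [0.023 0.05 ] [158. 201. 216.]
top gourd_a 0.75 [406. 280.] [0.37  0.032 0.037] z [0.021 0.049] [152. 195. 211.]
top gourd_a 0.45 [431. 216.] [ 0.528 -0.035  0.028] z [0.001 0.034] [ 89. 141. 190.]
top low_jar 0.54 [257. 268.] [0.403 0.379 0.023] z [-0.002  0.032] [157. 186. 205.]
top shaker 0.58 [310. 181.] [0.597 0.25  0.074] z [0.022 0.093] [126. 140. 151.]
top spice_jar 0.74 [285. 157.] [0.638 0.307 0.103] z [0.011 0.11 ] [ 68. 126. 161.]
top pepper_mill 0.74 [256. 270.] [0.403 0.379 0.022] z [-0.002  0.032] [156. 184. 203.]
top pepper_mill 0.72 [185. 279.] [0.366 0.508 0.126] z [0.002 0.146] [ 82. 123. 158.]
top pepper_mill 0.44 [296. 320.] [0.279 0.281 0.07 ] z [0.047 0.075] [215. 229. 229.]
side scoop 0.9
[... 358 characters left out ...]
 0.036] z [0.013 0.049] [144. 185. 198.]
side gourd_a 0.61 [347. 330.] [0.367 0.024 0.035] z [0.    0.042] [150. 193. 207.]
side low_jar 0.82 [243. 253.] [0.275 0.266 0.066] z [0.007 0.072] [155. 173. 182.]
side low_jar 0.24 [349. 328.] [0.368 0.022 0.035] z [0.012 0.042] [149. 192. 205.]
side shaker 0.72 [385. 198.] [0.598 0.237 0.053] z [0.005 0.088] [108. 122. 132.]
side spice_jar 0.71 [274. 207.] [0.403 0.368 0.02 ] z [-0.002  0.03 ] [115. 141. 157.]
side spice_jar 0.66 [382. 161.] [0.64  0.299 0.085] z [0.012 0.107] [ 68. 116. 143.]
side pepper_mill 0.87 [232. 154.] [0.365 0.501 0.074] z [0.005 0.142] [ 72. 108. 135.]
0.9 [ 1.14130600e-01  9.93465754e-01 -4.85085563e-05 -1.39446795e-05]
```

View pics/top.png

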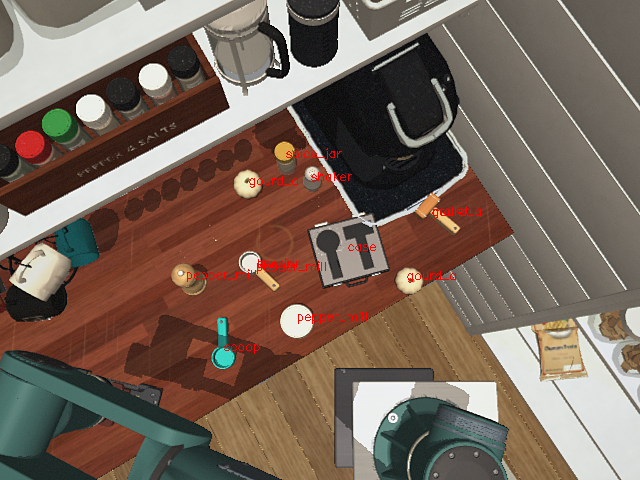

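View pics/side.png

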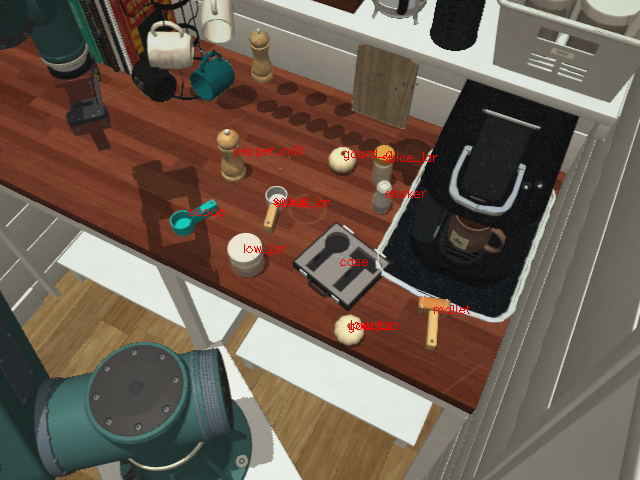

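The top view shows the wanted scoop at (256,268), with its bowl up-left. The turquoise decoy is at (223,350), the case at (347,250) and the mallet at (440,216) by the machine tray. The side view agrees. Next I'll take wrist close-ups of the scoop and the case.

```bash
cat >> h.py <<'E'
from scipy.spatial.transform import Rotation as Ro
def quat(yaw): # tool down, tool x axis at yaw in world (fingers close across)
    return (Ro.from_euler('z',yaw)*Ro.from_euler('x',np.pi)).as_quat()
def near(yaw): # half-turn choice
    return yaw
E
python3 - <<'E'
from h import *
o=current_orientation(); print("tool x",Ro.from_quat(o).apply([1,0,0]))
c=capture("top"); 
for i,q in ((1,"scoop"),(0,"mallet")):
    d=silhouettes("top",q)[i]; p=pts(c,d["region"]); p=p[p[:,2]>.022]
    m=p[:,:2].mean(0); w,v=np.linalg.eigh(np.cov((p[:,:2]-m).T)); print(q,m,v[:,1],np.degrees(np.arctan2(v[1,1],v[0,1])))
yaw=np.arctan2(*Ro.from_quat(o).apply([1,0,0])[1::-1])
move_ptp([0.36,0.34,0.28],o); c=capture("wrist"); np.save("w1.npy",c,allow_pickle=True); print(current_clock(),-c["R"].T@c["t"])
move_ptp([0.43,0.16,0.28],o); c2=capture("wrist"); np.save("w2.npy",c2,allow_pickle=True); print(current_clock(),-c2["R"].T@c2["t"])
cv2.imwrite("pics/w.png",cv2.resize(np.hstack([c["image"],c2["image"]]),(800,300)))
E
```

```text
tool x [-9.73948412e-01  2.26769687e-01  1.66345017e-05]
scoop [0.24254915 0.44671477] [-0.99829609 -0.05835163] -176.65479782720647
mallet [ 0.53069586 -0.03427056] [0.66597357 0.74597533] 48.24294121167765
2.375 [0.28380237 0.35877745 0.44295853]
3.2167 [0.353995   0.17909294 0.44302331]
```

View pics/w.png

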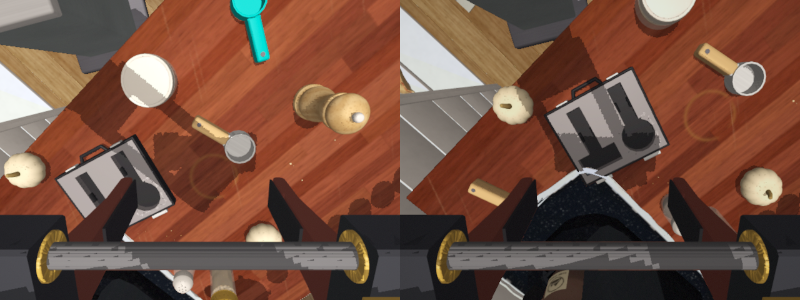

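In the right-hand wrist frame both the scoop (full-resolution pixels about (528,120)) and the whole case (about (328,200)) are clear of the fingers. The case's wire handle is at its upper side. I'll fit outline templates to the depth.

```bash
cat >> h.py <<'E'
from scipy.optimize import minimize
S=0.0005
def template(kind,grow=0.):
    # raster of tool outline in own frame: x -0.08..0.12, y -0.1..0.1
    n=400; im=np.zeros((n,n),np.uint8); f=lambda x,y:(int(round((x+.08)/S)),int(round((y+.1)/S)))
    x0=-.032 if kind=="scoop" else -.045
    cv2.rectangle(im,f(x0,-.01),f(.033,.01),1,-1)
    if kind=="scoop": cv2.circle(im,f(.055,0),int(.025/S),1,-1)
    else: cv2.rectangle(im,f(.032,-.032),f(.060,.032),1,-1)
    if grow: k=int(grow/S); im=cv2.dilate(im,np.ones((2*k+1,)*2,np.uint8))
    sd=cv2.distanceTransform(im,cv2.DIST_L2,5)-cv2.distanceTransform(1-im,cv2.DIST_L2,5)
    return sd*S
def fit(p_in,p_out,kind,grow,guess):
    sd=template(kind,grow)
    def occ(p,x):
        c,s=np.cos(x[2]),np.sin(x[2]); d=p-x[:2]; l=np.stack([d[:,0]*c+d[:,1]*s,-d[:,0]*s+d[:,1]*c],1)
        from scipy.ndimage import map_coordinates
        v=map_coordinates(sd,[(l[:,1]+.1)/S,(l[:,0]+.08)/S],order=1,cval=-.1)
        return 1/(1+np.exp(-v/.001))
    cost=lambda x:(1-occ(p_in,x)).sum()+occ(p_out,x).sum()
    best=None
    for dy in (-.5,-.25,0,.25,.5):
        g=np.array(guess)+[0,0,dy]
        r=minimize(cost,g,method="Nelder-Mead",options=dict(initial_simplex=[g,g+[.02,0,0],g+[0,.02,0],g+[0,0,.3]],xatol=1e-5,fatol=1e-3,maxiter=600))
        if best is None or r.fun<best.fun: best=r
    return best.x,best.fun/(len(p_in))
E
python3 - <<'E'
from h import *
for f in ("w1.npy","w2.npy"):
    c=np.load(f,allow_pickle=True).item(); P=pts(c,np.ones((480,640),bool)); P=P[(P[:,2]>-.02)&(P[:,2]<.05)]
    near=P[np.linalg.norm(P[:,:2]-[.403,.378],axis=1)<.1]
    hi=near[near[:,2]>.014]; lo=near[near[:,2]<.01]
    # bowl interior: fill by proximity handled via wall points; drop low points inside bowl hull
    print("table z",np.median(lo[:,2]))
    from scipy.spatial import cKDTree
    h=hi[hi[:,2]>.02][:,:2]; b=cv2.minAreaRect(hi[:,:2].astype(np.float32)); print("rect",b,"top z",np.percentile(hi[:,2],[50,90]))
    x0=hi[:,:2].mean(0)
    for g in (np.pi*.3,-np.pi*.7,1.9,0.): 
        pass
    lo=lo[np.array([cv2.pointPolygonTest(cv2.convexHull(hi[:,:2].astype(np.float32)),tuple(map(float,q)),False)<0 for q in lo[:,:2]])]
    r=[fit(hi[:,:2],lo[:,:2],"scoop",0,[x0[0],x0[1],g]) for g in np.arange(0,6.2,1.57)]
    print(f,"scoop",min(r,key=lambda a:a[1]))
c=np.load("w2.npy",allow_pickle=True).item(); P=pts(c,np.ones((480,640),bool))
P=P[(np.linalg.norm(P[:,:2]-[.443,.166],axis=1)<.14)&(P[:,2]<.04)&(P[:,2]>-.01)]
top=P[(P[:,2]>.018)&(P[:,2]<.028)]; rect=cv2.minAreaRect(top[:,:2].astype(np.float32)); print("case rect",rect,"z",np.median(top[:,2]))
hull=cv2.convexHull(top[:,:2].astype(np.float32))
ins=np.array([cv2.pointPolygonTest(hull,tuple(map(float,q)),True)>.012 for q in P[:,:2]]); Q=P[ins]
low=Q[Q[:,2]<.015]; print("floor",np.median(low[:,2]))
lab_r=.06
from scipy.cluster.vq import kmeans2
cen,lab=kmeans2(low[:,:2],2,seed=1,minit='++')
for k in (0,1):
    pi=low[lab==k][:,:2]; po=Q[(Q[:,2]>.018)][:,:2]; po=po[np.linalg.norm(po-cen[k],axis=1)<.09]
    for kind in ("scoop","mallet"):
        r=[fit(pi,po,kind,.002,[cen[k][0],cen[k][1],g]) for g in (-.3,.3)]
        print(k,cen[k],kind,min(r,key=lambda a:a[1]))
E
```

```text
table z 0.0010684697260574193
rect ((0.39241722226142883, 0.36769530177116394), (0.11153729259967804, 0.04899664223194122), 47.2263069152832) top z [0.0286644 0.0308741]
w1.npy scoop (array([0.375331  , 0.35101388, 0.8032646 ]), np.float64(0.12263241584397268))
table z 0.0010329398564505451
rect ((0.3889819383621216, 0.3722074627876282), (0.11117434501647949, 0.04973214864730835), 35.824405670166016) top z [0.02832153 0.03073609]
w2.npy scoop (array([0.37624737, 0.349881  , 0.8168191 ]), np.float64(0.12454893432898363))
case rect ((0.46491068601608276, 0.1491236686706543), (0.24053233861923218, 0.21380490064620972), 7.594113349914551) z 0.022847932114086502
floor 0.007787030203276085
0 [0.4306331  0.08840034] scoop (array([0.42631583, 0.06110617, 0.1207216 ]), np.float64(0.5778310397334804))
0 [0.4306331  0.08840034] mallet (array([0.43914672, 0.06064872, 0.01296935]), np.float64(0.6224996716617427))
1 [0.47783871 0.18269617] scoop (array([ 0.46812097,  0.20236597, -1.32453668]), np.float64(0.7416673315487355))
1 [0.47783871 0.18269617] mallet (array([0.49899724, 0.16293663, 0.70423109]), np.float64(0.7676376930057663))h.py:30: RuntimeWarning: overflow encountered in exp
  return 1/(1+np.exp(-v/.001))
```

```bash
cat >> h.py <<'E'
def zmap(c):
    z=c["range_z"]; v,u=np.mgrid[:480,:640]; K=c["intrinsics"]
    X=np.stack([(u-K[0,2])/K[0,0]*z,(v-K[1,2])/K[1,1]*z,z],-1)
    W=(X-c["t"])@c["R"]; W[z==0]=9; return W
def cutouts(c,ctr=(.443,.166)):
    W=zmap(c); Z=W[...,2]; d=np.linalg.norm(W[...,:2]-ctr,axis=-1)
    top=(abs(Z-.0228)<.0045)&(d<.11); n,l,st,_=cv2.connectedComponentsWithStats(top.astype(np.uint8))
    k=1+st[1:,4].argmax(); top=l==k
    hull=cv2.convexHull(np.argwhere(top)[:,::-1].astype(np.int32)); m=np.zeros(top.shape,np.uint8); cv2.fillConvexPoly(m,hull,1)
    m=cv2.erode(m,np.ones((11,11)))>0
    low=m&(Z<.0155)&(Z>-.005)
    n,l,st,ce=cv2.connectedComponentsWithStats(low.astype(np.uint8))
    out=[]
    for k in sorted(range(1,n),key=lambda k:-st[k,4])[:4]:
        out.append((st[k],W[l==k][:,:2]))
    return W,top,m,out
E
python3 - <<'E' 2>/dev/null
from h import *
c=np.load("w2.npy",allow_pickle=True).item()
W,top,m,out=cutouts(c); print("rect",cv2.minAreaRect(W[top][:,:2].astype(np.float32)))
T=W[top][:,:2]
for st,p in out:
    print(st,p.mean(0))
    if len(p)<800: continue
    po=T[np.linalg.norm(T-p.mean(0),axis=1)<.09]
    for kind in("scoop","mallet"):
        print("  ",kind,min([fit(p,po,kind,.002,[*p.mean(0),g]) for g in(-.4,0,.4)],key=lambda a:a[1]))
im=c["image"].copy(); im[top]=im[top]//2+[0,100,0]; cv2.imwrite("pics/c.png",im[80:320,180:480])
E
```

```text
rect ((0.4628182649612427, 0.15954582393169403), (0.17809224128723145, 0.18166987597942352), 14.902594566345215)
[ 330  131   77  109 3513] [0.44217627 0.20777567]
   scoop (array([0.41077235, 0.19918187, 0.26143749]), np.float64(0.15042698895731035))
   mallet (array([0.42373952, 0.20265122, 0.26140082]), np.float64(0.34529796136670937))
[ 267  170   88  101 3147] [0.46418678 0.13681185]
   scoop (array([0.43262556, 0.128599  , 0.30531954]), np.float64(0.3305560882636241))
   mallet (array([0.44517187, 0.13155341, 0.26111979]), np.float64(0.2180985316496862))
[339 253  57  44 898] [0.53013843 0.18257893]
   scoop (array([0.52984146, 0.19301026, 1.61650925]), np.float64(0.26556495037801015))
   mallet (array([0.52966742, 0.2078358 , 1.5798377 ]), np.float64(0.3227614167007412))
[247 215  34  63 505] [0.48097689 0.08313651]
```

View pics/c.png

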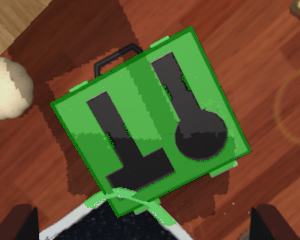

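```bash
cat >> h.py <<'E'
G=.0165
def pick(x,y,yaw,zt=0.001):
    q=quat(yaw); move_ptp([x,y,.16],q); move_gripper(.06); servo_line([x,y,zt+G],rate=.12)
    move_gripper(.0); print("gap",current_finger_gap(),"F",current_grip_force())
    servo_line([x,y,.16],rate=.15); print("gap",current_finger_gap(),current_clock())
def lower(x,y,yaw):
    q=quat(yaw); move_ptp([x,y,.16],q); servo_line([x,y,.052],rate=.12)
    r=servo_line([x,y,.009+G],rate=.03,contact_N=4); print("contact",r,current_position().round(4) if hasattr(current_position(),'round') else current_position(),current_force(),current_clock())
E
python3 - <<'E'
from h import *
pick(.376,.3503,.81+np.pi)
lower(.4108,.1992,.2613+np.pi)
c=capture("top"); im=cv2.resize(c["image"][190:310,270:430],None,fx=4,fy=4); 
s=capture("side"); im2=cv2.resize(s["image"][180:330,240:440],None,fx=2,fy=2)
cv2.imwrite("pics/p1.png",im); cv2.imwrite("pics/p1s.png",im2)
E
```

```text
gap 0.01984508348849117 F 30.00011444091797
gap 0.019662839197444687 7.9083
contact True [0.4109 0.199  0.0348] [ 0.88114085 -0.99030894  1.81688763] 10.225
```

View pics/p1s.png

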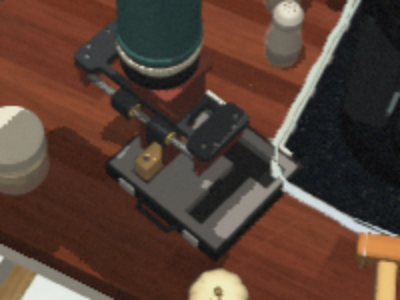

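The side view shows the scoop lined up in its cutout, with the handle end at about (148,160). The fingertips stopped at z = 34.8 mm, which is cheek height, so I'll press it down.

```bash
cat >> h.py <<'E'
def press(x,y):
    print("c",servo_line([x,y,.0245],rate=.02,contact_N=25),current_position(),current_force())
    move_gripper(.04); servo_line([x,y,.075],rate=.12); move_gripper(0.)
    servo_line([x,y,.045],rate=.1)
    print("push",servo_line([x,y,.0345],rate=.02,contact_N=15),current_position(),current_force())
    servo_line([x,y,.16],rate=.15)
    print(current_clock())
E
python3 - <<'E'
from h import *
press(.4108,.1992)
# go look at case + mallet
move_ptp([.53,.03,.30],quat(.2613+np.pi)); c=capture("wrist"); np.save("w3.npy",c,allow_pickle=True); cv2.imwrite("pics/w3.png",c["image"])
W=zmap(c); d=np.linalg.norm(W[...,:2]-[.528,-.035],axis=-1)
print("max z around mallet <.2:",np.percentile(W[...,2][(d<.2)&(W[...,2]<1)],99.5))
for r in silhouettes("wrist","mallet")[:2]: print(r["conf"],r["xy"],W[r["region"]].mean(0))
print(current_clock())
E
```

```text
c True [0.4115321  0.19937914 0.02551047] [-0.66830106 -1.13789349  5.69241214]
push True [0.4110952  0.19929469 0.03634642] [-1.16695825 -1.02890718  7.69324964]
14.625
max z around mallet <.2: 0.40462927834597967
0.93 [255.7, 178.7] [0.56601869 0.00503081 0.06952033]
15.7083
```

View pics/w3.png

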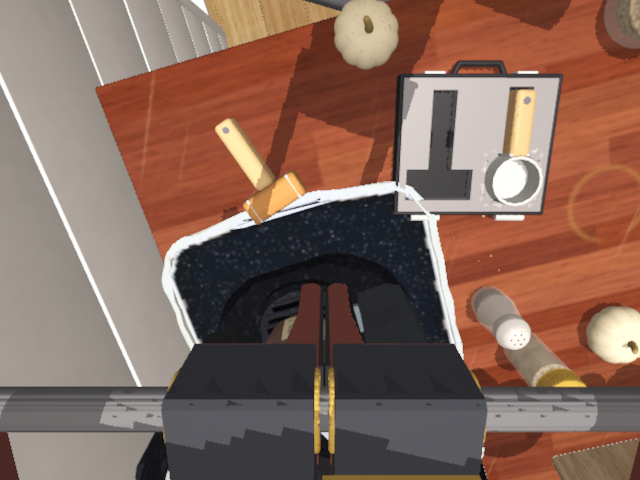

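The wrist view shows the scoop seated in its cutout. The mallet handle runs from (228,125) to (265,185), with its head at (275,198) beside the machine's tray rim. I'll fit the mallet and check heights around it.

```bash
python3 - <<'E' 2>/dev/null
from h import *
c=np.load("w3.npy",allow_pickle=True).item(); W=zmap(c); Z=W[...,2]
reg=silhouettes("wrist","mallet")[0]["region"]
reg=cv2.morphologyEx(reg.astype(np.uint8),cv2.MORPH_OPEN,np.ones((3,3)))>0
hi=W[reg&(Z>.018)&(Z<.04)][:,:2]; d=np.linalg.norm(W[...,:2]-hi.mean(0),axis=-1)
lo=W[(d<.09)&~reg&(Z<.012)&(Z>-.01)][:,:2]
print(len(hi),len(lo),hi.mean(0),np.percentile(Z[reg],[5,50,95]))
x,f=min([fit(hi,lo,"mallet",0,[*(hi.mean(0)-.015),g]) for g in(.4,.84,1.2)],key=lambda a:a[1]); print("mallet",x,f)
# second cutout refit
Wc,top,m,out=cutouts(c); T=Wc[top][:,:2]
for st,p in out[:2]:
    if len(p)>800: 
        po=T[np.linalg.norm(T-p.mean(0),axis=1)<.09]
        print(p.mean(0),min([fit(p,po,"mallet",.002,[*p.mean(0),g]) for g in(0,.4)],key=lambda a:a[1]))
# scoop seated rim check
for s in ("top","side"):
    k=capture(s); P=zmap(k).reshape(-1,3)
    e=np.array([[np.cos(x[2]),np.sin(x[2])],[-np.sin(x[2]),np.cos(x[2])]]); L=(P[:,:2]-x[:2])@e.T
    for bx,by in((.05,.1),(.1,.05),(.13,.05)):
        i=(abs(L[:,0])<bx)&(abs(L[:,1])<by)&(P[:,2]>.05)&(P[:,2]<.22); print(s,bx,by,i.sum(),P[i].max(0) if i.any() else "",np.median(P[i],0) if i.any() else "")
E
```

```text
3248 17190 [ 0.52795585 -0.03629623] [0.01644284 0.02938056 0.03187762]
mallet [ 0.51628013 -0.05188949  0.84160809] 0.1088563045257418
[0.46285676 0.13995669] (array([0.44530584, 0.13205725, 0.26045048]), np.float64(0.2210824188259907))
[0.46521559 0.22001324] (array([0.45661985, 0.24457014, 1.94407076]), np.float64(0.43912202333354655))
top 0.05 0.1 0  
top 0.1 0.05 0  
top 0.13 0.05 23 [0.63975567 0.02427274 0.06424039] [0.63177704 0.01401581 0.0599678 ]
side 0.05 0.1 0  
side 0.1 0.05 0  
side 0.13 0.05 74 [0.63751227 0.03196913 0.06431089] [0.62671357 0.01807154 0.0575834 ]
```

```bash
python3 - <<'E'
from h import *
pick(.5163,-.0519,.8416+np.pi)
lower(.4452,.1318,.2609+np.pi)
if current_position()[2]<.0365:
    press(.4452,.1318)
    move_ptp([.43,.16,.28],quat(.2613+np.pi)); c=capture("wrist"); np.save("w4.npy",c,allow_pickle=True); cv2.imwrite("pics/w4.png",c["image"])
E
```

```text
gap 0.019914856806377012 F 29.999878406524658
gap 0.020159681494175248 20.7667
contact True [0.4453 0.1317 0.0348] [ 0.33467799 -1.36214634  1.52535609] 23.325
c True [0.44609207 0.13188519 0.02552378] [0.26224041 0.13370523 3.80598043]
push True [0.44552375 0.13185733 0.03635764] [-1.4341988  -0.31618262  8.0457624 ]
27.625
```

```bash
python3 - <<'E' 2>/dev/null
from h import *
c=np.load("w4.npy",allow_pickle=True).item(); W=zmap(c); Z=W[...,2]
for k,x in(("scoop",[.4108,.1992,.261]),("mallet",[.4452,.1318,.261])):
    d=np.linalg.norm(W[...,:2]-x[:2],axis=-1); hi=W[(Z>.028)&(Z<.05)&(d<.1)]
    cs=np.array([[np.cos(.261),np.sin(.261)],[-np.sin(.261),np.cos(.261)]]); L=(hi[:,:2]-x[:2])@cs.T
    s=abs(L[:,1])<.036; L=L[s]; h=hi[s]
    hd=(abs(L[:,0])<.025)&(abs(L[:,1])<.015); he=L[:,0]>.036
    print(k,"handle z",np.median(h[hd,2]),"head z",np.percentile(h[he,2],50),"x range",np.percentile(L[:,0],[.5,99.5]),"handle y",np.median(L[hd,1]),"head y",np.percentile(L[he,1],[1,99]))
E
```

```text
scoop handle z 0.03665759039659401 head z 0.038228391002618434 x range [-0.03095646  0.07928745] handle y -0.0004936750699737572 head y [-0.02427641  0.02374681]
mallet handle z 0.03668400982012439 head z 0.03893822322819582 x range [-0.0436211   0.05901525] handle y 0.0002258212016958254 head y [-0.03100254  0.0318182 ]
```

View pics/w4.png

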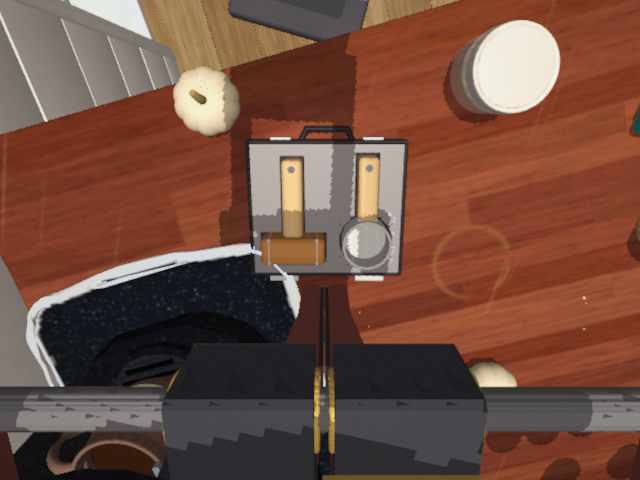

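Both tools are home: the mallet at (292,210) and the scoop at (367,210). Their handle tops sit at about 36.5 mm, level with the heads, and the arm is clear of everything.

```bash
python3 -c "
from bench import *
print(close_job(), current_clock())"
```

```text
the job is handed in; nothing more can be done
the job is handed in; nothing more can be done
```

The scoop and the mallet are both pressed fully home in their own cutouts and released, no bystander was touched as far as I could see, and the job is handed in at about 29 s of the 58 s allowed; the hand-in returned no verdict.

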